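# Unlatch the gel tank and slide its lid off

## Robot

A 6-joint arm with a two-finger parallel gripper is mounted at the origin on the work surface. World frame = base frame: x ahead of the robot, y to its left, z up, the work surface at z = 0. Lengths are in m, angles in rad, forces in N, time in s.
With the tool pointing down it reaches from about 0.375 to 0.925 m from the base axis. Payload 5.7 kg.
Tool frame: the origin (TCP) lies on the centre line of the jaws, within the pads' length; the fingertips stand bot.tcp_to_tips ahead of it and the grasp point (between the pads) lies 5 mm behind it (bot.tcp_to_tips is the distance from the TCP to the fingertips, in m); z points along the fingers, y is the direction in which the jaws open and shut (so a half turn about z gives the same grasp; the last joint's range is limited). The gripper opens to 88 mm and grips with 3 to 60 N. Pads are 20 mm wide; open, the fingers measure 115 mm over their backs; the gripper's body (75 mm by 178 mm) begins 61 mm behind the grasp point.
Start: joints at [-1.429, 0.359, 1.51, -0, 1.272, -0.115], TCP at [0.152, -0.58, 0.237] pointing down, gripper open.
Joint ranges: [-2.97, 2.97], [-1.01, 2.36], [0.21, 2.38], [-0.96, 4.11], [0.2, 2.71], [-2.98, 2.98]. Speed limits (rad/s): [2.39, 2.39, 3.14, 3.14, 3.14, 3.14].

## Interface

Orientations are given as a unit quaternion [w, x, y, z].
In Python, from station import telemetry, vision, bot gives the robot as it stands. The module is installed in compiled form; this text tells all that it offers.
- The arm moves only by the tool drive_tool, never from a script. Its argument "motion" is one flat list of numbers, 4 for each row, row after row: the shift along the tool's x, y, z normalised to -1 to 1, where 1 is 2.5 cm, then the turn about the tool's z normalised to -1 to 1, where 1 is 0.1 rad. A call has 1 to 12 rows; each row shifts and turns the commanded pose from where the row before left it, along the tool's axes as they then stand; what a row does not reach is not made up. A row lasts 1/8 s, in which the tool goes at most 62.5 mm and 10.7 degrees, less where a joint would pass 70% of its speed; a pose out of reach is approached as far as the arm can. A call with a number of a shift or a turn outside -1 to 1 is refused whole. A call with a gripper value outside its range is refused whole. "grip" is the finger opening in mm, from 0 to 87.8, set as the call begins (left out, the last holds). The fingers move at their own pace and stop on an object; "grip_force" is the grip in N (left out, the last holds). Time passes only in rows, so rows that do not move let the fingers close. It gives the time, the measured TCP pose, the force and the opening at its end, in the units of the state.
- telemetry.get_obs(): the state, without advancing time (a new reading comes with each control period).
- vision.get_image(name): name is "scene" or "top" or "wrist"; returns the picture (420x560x3 uint8, red, green, blue); there is no depth.
- vision.camera_params(name): a dict with "fx", "fy", "cx", "cy" (pixels), "k1" (the pictures are not rectified: a ray, as slopes to the right and down, at radius r is drawn at 1 + k1 r^2 times it, then the intrinsics apply), "view" (4x4, takes a point from world to camera coordinates); the wrist camera has in their place "tool_from_camera" (4x4, takes a point from camera to tool coordinates, whose origin is the TCP and whose axes are the flange's). Camera axes: x right, y up, looking along -z (the intrinsics and any distortion apply to the point x, -y, -z); pixel columns grow to the right and rows downward; lengths in m; the calibration is good to about 2 mm. A picture is of the moment at which its call begins: read the wrist's pose just before it. camera_params takes no time and is no camera call.
- bot.sign_off(): hands the job in, once; it reports no verdict.
The state is a dict: "time_s": time; "joint_positions": joint angles; "dq": joint speeds; "tau": joint torques, N m; "eef_pos": TCP position; "orientation": TCP orientation; "force": force on the tool from outside, world axes, zero at the start; "ft_torque": the same for the moment, N m; "width": opening from 0.0 (shut) to 1.0 (fully open).
Only numpy, scipy, OpenCV 4.12 (cv2) and the standard library are available. Lean on these libraries where they do the work, as an engineer would, in place of code of your own. Each camera call takes 0.05 s, during which the arm holds its last target.

## Task

Open the gel tank: press the yellow snap tab fully down so that it releases the lid, then push the lid by its black rib along the rails, off the tank and right up to the stop at the end of the lid rest. Do not lift the lid, leave it lying flat between the rails with the tab still down, and leave the bottle, the beaker and the tip box where they stand.

Things in the scene. Friction and masses are not known exactly. Their poses are not given: they have to be found in the camera images.
- tank: Blue open gel tank with lid rest, fixed to the bench; 120 mm wide (x), 130 long (y). Origin: on the bench under the tank's centre; z up; +y is the way the lid slides off. Two ledges, tops 62 mm above the bench, run in y from the tank on to the lid rest; guide rails on them (|x| 54 to 60 mm) have tops at 76 mm. Back wall: face at y -65, top 76 mm. Grey foot plate 6 mm thick, x -68 to 114, y -83 to 217 mm.
- rest_stop (a point): Centre of the face of the end stop that closes the lid rest, at x 0, y 202, z 69 mm of the tank's frame; the blue stop's top is 76 mm above the bench. Axes as the tank's. The lid meets it when the lid's centre is at y = 140 mm.
- lid: Loose clear lid plate with black edges, 104 (x) by 124 (y) by 10 mm thick, 0.15 to 0.31 kg. Origin: centre of its underside; axes as the tank's. It starts at about x 0, y 0, z 62 mm of the tank's frame, on the ledges, 2 mm play to each rail. Its only raised part is the rib. With the tab down it slides under a push of a few newtons; with the tab up the tooth blocks it.
- lid_rib (a point): Centre of the top of the lid's black rib, 38 mm above the lid's underside (100 mm above the bench), over the lid's origin. The rib stands upright across the middle of the lid: 80 mm long (x), 14 mm thick (y), 28 mm high above the plate. The plate behind and before it is bare, its top 72 mm above the bench. Axes as the lid's.
- tab_pad (a point): Centre of the top of the yellow tab's pad, 32 (x) by 34 (y) mm, at x 88, y 73 mm of the tank's frame, outside the +x rail (28 mm from pad centre to rail). Top 66 mm above the bench when up, 53 when fully down; black housing round it 40 mm high. Its yellow tooth, before the lid's +y edge, tops at 72 mm above the bench when up, 59 when down (below the lid). Axes as the tank's.
- tab (a joint): Vertical travel of the snap tab: 0 up (lid locked, starts within 1 mm of this) to 0.013 m fully down (hard stop). It has no return spring: a drag of about 5 N, and it stays where it is pressed to.
- bottle: White bottle with blue cap, 60 mm in diameter, 130 mm tall, standing beside the tank; origin at the centre of its underside. Bystander.
- beaker: Clear glass beaker, 68 mm in diameter, 85 mm tall, standing beside the tank; origin at the centre of its underside. Bystander.
- tipbox: Green tip box with clear cover, 72 by 62 by 52 mm, beside the tank; origin at the centre of its underside. Bystander.
Things that resemble listed ones, but are neither listed nor needed, are in the scene too. What is shaped like the lid but blue is not meant.

How it is judged:
By the outcome, as a careful person would: the job done as asked, in the order asked, and still so for the second after the job is handed in, with the robot touching nothing.
It also fails if it takes over 38 s, if anything falls off the work surface, if the arm or the gripper's body presses on something with over 40 N, if the wrist force passes 120 N, or if a joint passes its speed limit or range.

## Working session

There is one attempt and no reset: what is moved stays moved. The work goes in short steps, Python scripts to look and compute and a tool call to move; the robot and the scene stay as the last step left them, time stands still between calls to the robot, and variables do not carry over. Pictures are saved under pics/ and viewed, and the job is handed in when it is done.

Besides the shell and the picture viewer there is one more tool, called after "Request:" as name(argument=value, ...) on one line, values as JSON. drive_tool: Moves the arm, as the interface text tells. Its arguments: {"type":"object","properties":{"motion":{"type":"array"},"grip":{"type":"number"},"grip_force":{"type":"number"}},"required":["motion"]}

```bash
mkdir -p pics; python3 - <<'E'
from station import telemetry, vision, bot
import cv2
for n in ("scene","top"):
    cv2.imwrite(f"pics/{n}0.png", vision.get_image(n)[:,:,::-1])
    p=vision.camera_params(n); print(n,p)
print(vision.camera_params("wrist"))
print(bot.tcp_to_tips); print(telemetry.get_obs())
E
```

```text
scene {'fx': 385.4034355328962, 'fy': 385.4034355328962, 'cx': 277.3461748093791, 'cy': 207.49919695136245, 'k1': -0.022108906897374575, 'view': array([[-0.67549091,  0.73728292, -0.01122147,  0.4839288 ],
       [-0.52860627, -0.47358129,  0.70448291,  0.19206135],
       [ 0.51408894,  0.48180354,  0.70963223, -1.16320208],
       [ 0.        ,  0.        ,  0.        ,  1.        ]])}
top {'fx': 473.1805334496975, 'fy': 473.1805334496975, 'cx': 276.46199148649464, 'cy': 207.60233457076077, 'k1': -0.15056532744147808, 'view': array([[ 0.02673037, -0.99958762,  0.01049175, -0.15411197],
       [ 0.99856014,  0.02718826,  0.04624338, -0.56408497],
       [-0.04650956,  0.00924054,  0.9988751 , -1.10425649],
       [ 0.        ,  0.        ,  0.        ,  1.        ]])}
{'fx': 351.93208749735084, 'fy': 351.93208749735084, 'cx': 281.06331189801847, 'cy': 214.67737420172375, 'k1': -0.0614613661836734, 'tool_from_camera': array([[-5.82210707e-05,  9.59797044e-01,  2.80694907e-01,
         7.71451999e-02],
       [ 9.99999984e-01,  8.13264557e-06,  1.79609175e-04,
        -9.17119119e-04]
[... 155 characters left out ...]
1.00000000e+00]])}
0.014
{'time_s': 0.1, 'joint_positions': array([-1.42908137e+00,  3.59430122e-01,  1.51133660e+00, -2.45312159e-05,
        1.27249634e+00, -1.15122690e-01]), 'dq': array([-0.00038401, -0.00243734, -0.00152349, -0.00129623,  0.00239394,
       -0.00012714]), 'tau': array([ 1.02951119e-03, -5.16354811e+01, -2.71406239e+01,  6.76742219e-02,
        2.76586879e-02, -4.03858212e-05]), 'eef_pos': array([ 0.15229835, -0.57971948,  0.23589062]), 'orientation': array([-8.34972213e-04,  9.91764820e-01,  1.28069686e-01, -2.28245049e-05]), 'force': array([-0.6605059 ,  0.89732002,  0.37055962]), 'ft_torque': array([-0.01480548,  0.01448622,  0.02894037]), 'width': 1.0029509351161914}
```

View pics/scene0.png

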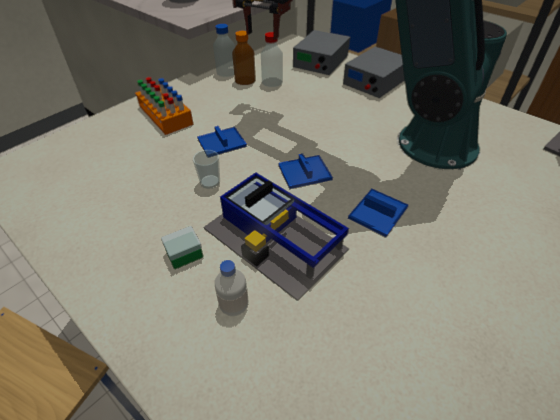

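View pics/top0.png

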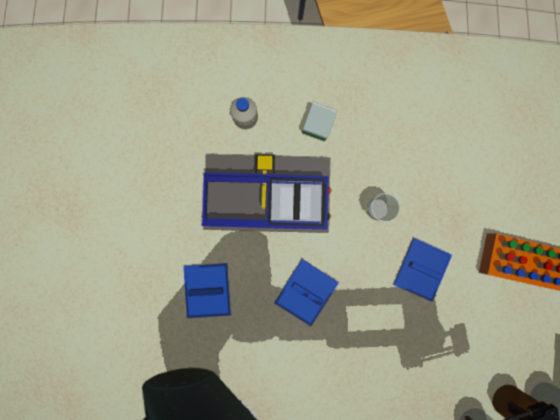

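The top view shows the tank at about (205–329, 155–232): the lid with its black rib is on the right at (297,201), the yellow pad at (264,162), the bottle at (244,110), the tip box at (319,121) and the beaker at (379,206). I'll zoom in next.

```bash
python3 - <<'E'
import cv2
im=cv2.imread("pics/top0.png")
c=im[145:240,190:342]; cv2.imwrite("pics/topz.png",cv2.resize(c,None,fx=5,fy=5,interpolation=cv2.INTER_CUBIC))
im=cv2.imread("pics/scene0.png")
c=im[165:300,195:355]; cv2.imwrite("pics/scz.png",cv2.resize(c,None,fx=4,fy=4,interpolation=cv2.INTER_CUBIC))
E
```

```text
(no output)
```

View pics/topz.png

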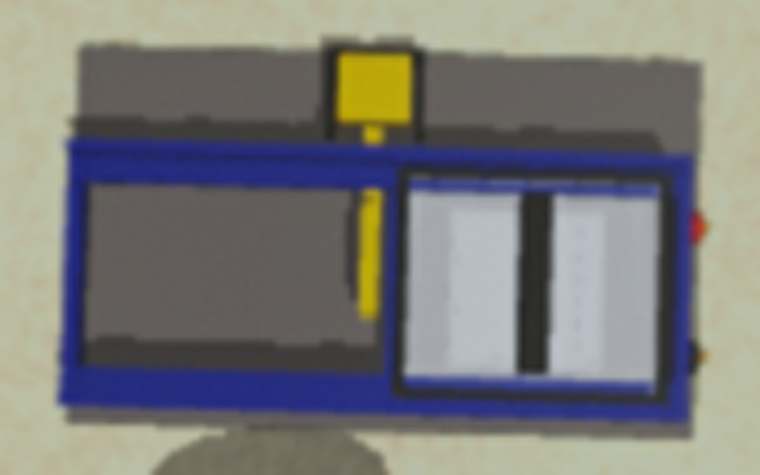

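View pics/scz.png

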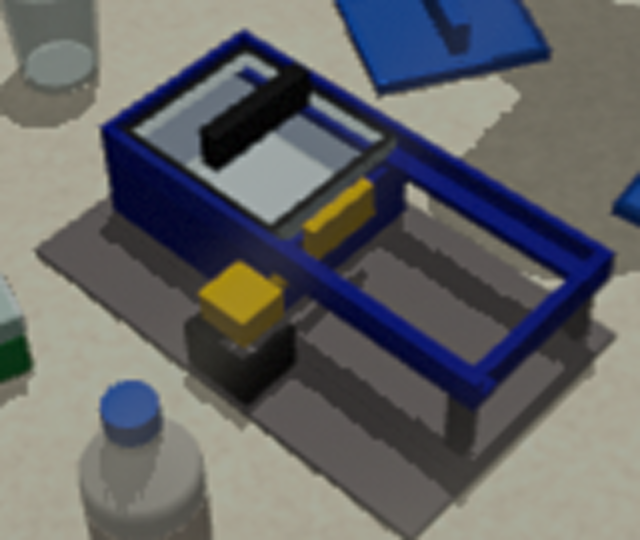

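```bash
cat >h.py <<'E'
import numpy as np, cv2
from station import telemetry, vision, bot
from scipy.optimize import least_squares
def proj(n,P):
    p=vision.camera_params(n); V=p["view"]; P=np.atleast_2d(P)
    c=P@V[:3,:3].T+V[:3,3]; a=np.c_[c[:,0],-c[:,1]]/-c[:,2:]
    r2=(a**2).sum(1,keepdims=True); a=a*(1+p["k1"]*r2)
    return a*[p["fx"],p["fy"]]+[p["cx"],p["cy"]]
def T(q,P):
    P=np.atleast_2d(P); c,s=np.cos(q[2]),np.sin(q[2])
    return np.c_[q[0]+c*P[:,0]-s*P[:,1], q[1]+s*P[:,0]+c*P[:,1], P[:,2]]
E
python3 - <<'E'
from h import *
M=[(.114,.217,.006),(.114,-.083,.006),(-.068,.217,.006),(-.068,-.083,.006),(.088,.073,.066),(0,0,.1)]
t=np.array([(80,45),(703,62),(66,420),(692,437),(375,88),(534,283)])/5+[189.6,144.6]
s=np.array([(410,540),(38,252),(614,338),(241,293),(255,108)])/4+[194.6,164.6]
Ms=[M[0],M[1],M[2],M[4],M[5]]
fa=lambda q:(proj("top",T(q,M))-t)
fb=lambda q:(proj("scene",T(q,Ms))-s)
for f in (lambda q:fa(q).ravel(),lambda q:fb(q).ravel(),lambda q:np.r_[fa(q).ravel(),fb(q).ravel()]):
    r=least_squares(f,[.55,-.2,0],loss="soft_l1"); print(r.x.round(4)); print(fa(r.x).round(1).tolist()); print(fb(r.x).round(1).tolist())
q=r.x
for n,p in dict(pad=(.088,.073,.066),rib=(0,0,.1),ribend=(0,.14,.1)).items(): print(n,T(q,p).round(4))
E
```

```text
[ 0.58   -0.1815 -0.0023]
[[-0.2, -0.4], [-0.0, -0.1], [-0.3, 0.4], [0.4, 0.7], [-0.0, -0.2], [0.1, -0.4]]
[[0.2, -0.1], [-1.3, -1.4], [1.1, -1.5], [-0.1, -0.8], [0.3, -2.4]]
[ 0.5824 -0.1796 -0.0028]
[[-1.0, -1.5], [-0.8, -1.1], [-1.1, -0.6], [-0.3, -0.3], [-0.8, -1.3], [-0.7, -1.5]]
[[0.1, 1.2], [-1.6, -0.5], [1.2, -0.4], [-0.2, 0.2], [0.1, -1.5]]
[ 0.5807 -0.181  -0.0031]
[[-0.4, -0.8], [-0.2, -0.3], [-0.5, 0.1], [0.2, 0.5], [-0.2, -0.5], [-0.1, -0.7]]
[[0.1, 0.2], [-1.4, -1.2], [1.1, -1.1], [-0.2, -0.6], [0.2, -2.2]]
pad [[ 0.6689 -0.1083  0.066 ]]
rib [[ 0.5807 -0.181   0.1   ]]
ribend [[ 0.5811 -0.041   0.1   ]]
```

Request:
drive_tool(motion=[0,0,0,0.87,0,0,0,0.87,0,0,0,0.86,1,-0.9,0,0,1,-0.9,0,0,1,-0.9,0,0,1,-0.9,0,0,1,-0.9,0,0,1,-0.9,0,0,1,-0.9,0,0,1,-0.9,0,0,1,-0.9,0,0], grip=0)

```text
time_s: 1.6
eef_pos: [0.3786, -0.3775, 0.2363]
orientation: [-0.0, 1.0, -0.002, -0.0]
force: [-0.2, -0.9, -0.4]
width: 0.007
```

Request:
drive_tool(motion=[1,-0.9,0,0,1,-0.9,0,0,1,-0.9,0,0,1,-0.9,0,0,1,-0.9,0,0,1,-0.9,0,0,1,-0.9,0,0,1,-0.9,0,0,1,-0.9,0,0,1,-0.9,0,0,0,0,0,0])

```text
time_s: 2.98
eef_pos: [0.6298, -0.1527, 0.236]
orientation: [-0.0, 1.0, -0.0, -0.0]
force: [-1.1, -0.6, -0.8]
width: 0.005
```

Request:
drive_tool(motion=[0.78,-0.89,0,0,0.78,-0.89,0,0,0,0,1,0,0,0,1,0,0,0,1,0,0,0,1,0,0,0,0,0,0,0,0,0])

```text
time_s: 3.98
eef_pos: [0.668, -0.1106, 0.1374]
orientation: [0.0, 1.0, -0.002, 0.0]
force: [0.1, -0.2, 0.6]
width: 0.006
```

```bash
cat >>h.py <<'E'
from scipy.spatial.transform import Rotation as R
def wproj(o,P):
    p=vision.camera_params("wrist"); q=o["orientation"]
    Rt=R.from_quat([q[1],q[2],q[3],q[0]]).as_matrix()
    t=(np.atleast_2d(P)-o["eef_pos"])@Rt
    C=np.linalg.inv(p["tool_from_camera"]); c=t@C[:3,:3].T+C[:3,3]
    a=np.c_[c[:,0],-c[:,1]]/-c[:,2:]; r2=(a**2).sum(1,keepdims=True); a=a*(1+p["k1"]*r2)
    return a*[p["fx"],p["fy"]]+[p["cx"],p["cy"]]
E
python3 - <<'E'
from h import *
o=telemetry.get_obs(); im=vision.get_image("wrist")[:,:,::-1].copy()
q=[.5807,-.181,-.0031]
pts=[(.088+a*.016,.073+b*.017,.066) for a,b in((1,1),(1,-1),(-1,-1),(-1,1))]+[(0.04,0,.1),(-.04,0,.1)]
uv=wproj(o,T(q,pts)); print(uv.round(0).tolist(),o["eef_pos"])
tip=wproj(o,o["eef_pos"]+np.array([0,0,-.014])); print(tip)
for u in uv: cv2.circle(im,tuple(int(v) for v in u),3,(0,0,255),1)
cv2.imwrite("pics/w1.png",im)
cv2.imwrite("pics/scene1.png",vision.get_image("scene")[:,:,::-1])
E
```

```text
[[253.0, 208.0], [305.0, 208.0], [304.0, 254.0], [254.0, 254.0], [398.0, 323.0], [385.0, 423.0]] [ 0.66795971 -0.110569    0.13742874]
[[282.94791051 270.42614309]]
```

View pics/w1.png

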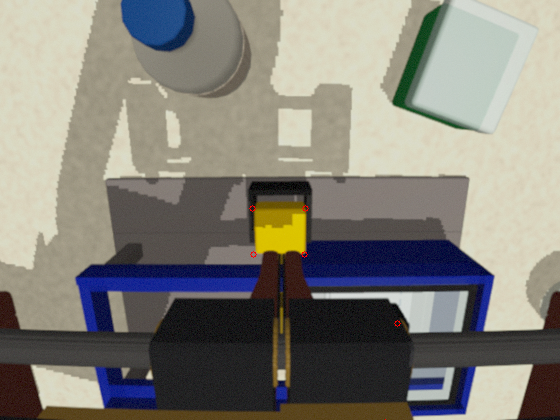

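View pics/scene1.png

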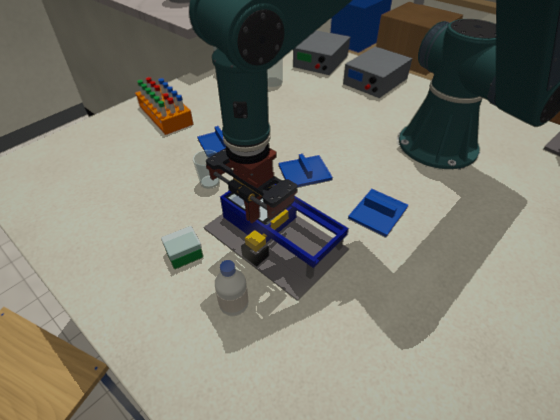

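The wrist view shows the pad at (255–306, 203–254), which matches the predicted position. Lowering onto it.

Request:
drive_tool(motion=[0.04,-0.08,1,0,0,0,1,0,0,0,0.2,0,0,0,0,0,0,0,0.15,0,0,0,0.15,0,0,0,0.1,0,0,0,0.1,0,0,0,0,0])

```text
time_s: 5.2
eef_pos: [0.6702, -0.1082, 0.0698]
orientation: [0.0, 1.0, -0.002, 0.001]
force: [2.9, -0.6, 3.0]
width: 0.009
```

Request:
drive_tool(motion=[0,0,0.08,0,0,0,0.08,0,0,0,0,0])

```text
time_s: 5.58
eef_pos: [0.6703, -0.1082, 0.067]
orientation: [0.0, 1.0, -0.002, 0.002]
force: [1.4, -0.2, 12.8]
width: 0.004
```

Request:
drive_tool(motion=[0,0,0.06,0,0,0,0.06,0,0,0,0,0])

```text
time_s: 5.95
eef_pos: [0.6706, -0.1082, 0.0664]
orientation: [0.0, 1.0, -0.002, 0.002]
force: [-3.8, 0.8, 28.9]
width: 0.003
```

The tab is on its hard stop, with the force rising to 29 N. Now retreating up and going behind the rib.

Request:
drive_tool(motion=[0,0,-1,0,0,0,-1,0,0,0,-1,0,0,0,-1,0,-0.9,0.9,0,0,-0.9,0.9,0,0,-0.9,0.9,0,0,-0.9,0.9,0,0,0,0.6,0,0,0,0,0,0])

```text
time_s: 7.2
eef_pos: [0.5786, -0.2133, 0.1616]
orientation: [-0.0, 1.0, -0.002, -0.0]
force: [0.8, 0.5, 0.4]
width: 0.007
```

```bash
python3 - <<'E'
from h import *
o=telemetry.get_obs(); print(o["eef_pos"])
cv2.imwrite("pics/w2.png",vision.get_image("wrist")[:,:,::-1])
im=vision.get_image("scene")[165:300,195:355,::-1]
cv2.imwrite("pics/sc2.png",cv2.resize(im,None,fx=4,fy=4,interpolation=cv2.INTER_CUBIC))
E
```

```text
[ 0.57859703 -0.21333786  0.16163294]
```

View pics/w2.png

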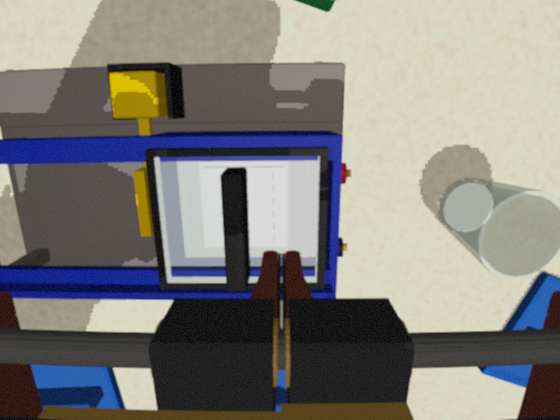

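View pics/sc2.png

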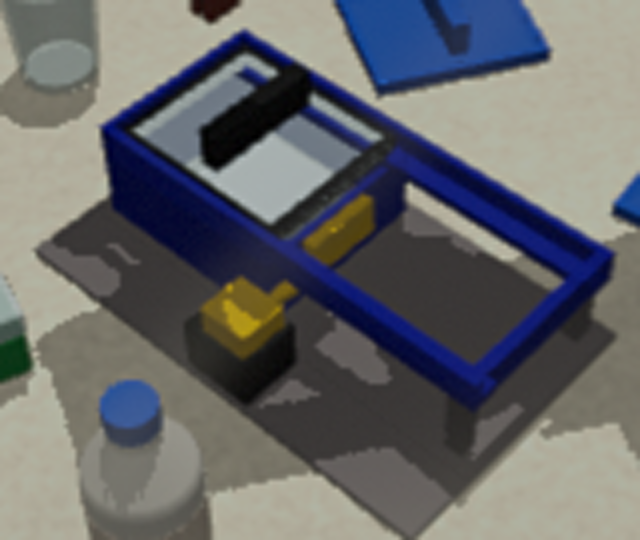

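The wrist view shows the rib at (234,230) clear to the left of the fingers, and the scene view shows the tab lowered. Lowering, then pushing in +y.

Request:
drive_tool(motion=[0.08,0,1,0,0,0,1,0,0,0,0.66,0,0,0,0,0,0,-0.2,0,0,0,-0.2,0,0,0,-0.2,0,0,0,-0.2,0,0,0,0,0,0])

```text
time_s: 8.43
eef_pos: [0.5811, -0.1925, 0.0962]
orientation: [0.0, 1.0, -0.001, 0.001]
force: [-0.0, -1.0, 1.3]
width: 0.003
```

Request:
drive_tool(motion=[0,-0.3,0,0,0,-0.4,0,0,0,-0.4,0,0,0,-0.4,0,0,0,-0.4,0,0,0,-0.4,0,0,0,-0.4,0,0,0,-0.4,0,0,0,-0.4,0,0,0,0,0,0])

```text
time_s: 9.68
eef_pos: [0.5801, -0.1034, 0.0951]
orientation: [-0.001, 1.0, -0.001, -0.001]
force: [0.4, 0.1, 0.3]
width: 0.003
```

```bash
python3 - <<'E'
from h import *
o=telemetry.get_obs(); print(o["eef_pos"])
cv2.imwrite("pics/w3.png",vision.get_image("wrist")[:,:,::-1])
im=vision.get_image("scene")[165:300,195:355,::-1]
cv2.imwrite("pics/sc3.png",cv2.resize(im,None,fx=4,fy=4,interpolation=cv2.INTER_CUBIC))
E
```

```text
[ 0.58010698 -0.10338778  0.09511233]
```

View pics/w3.png

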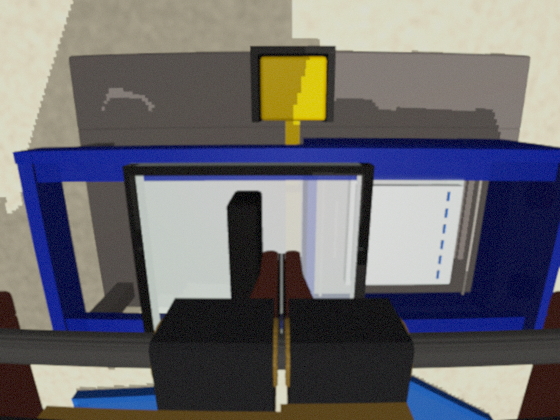

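View pics/sc3.png

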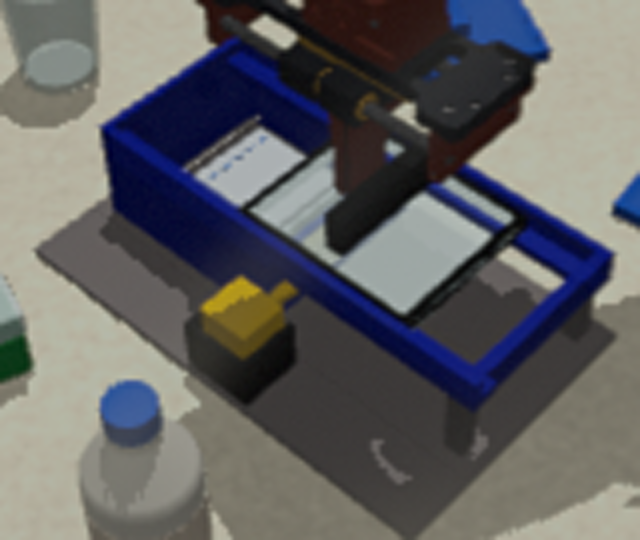

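The lid slides over the lowered tooth, flat and between the rails. Continuing slowly to the stop.

Request:
drive_tool(motion=[0,-0.3,0,0,0,-0.3,0,0,0,-0.3,0,0,0,-0.2,0,0,0,-0.15,0,0,0,-0.1,0,0,0,-0.1,0,0,0,0,0,0])

```text
time_s: 10.78
eef_pos: [0.5811, -0.0687, 0.0957]
orientation: [-0.0, 1.0, -0.002, 0.0]
force: [0.2, -0.4, 0.5]
width: 0.009
```

Request:
drive_tool(motion=[0,-0.1,0,0,0,-0.1,0,0,0,-0.08,0,0,0,0,0,0])

```text
time_s: 11.28
eef_pos: [0.5811, -0.0617, 0.0957]
orientation: [-0.0, 1.0, -0.002, 0.0]
force: [-0.3, -2.2, -0.8]
width: 0.002
```

Request:
drive_tool(motion=[0,-0.06,0,0,0,-0.06,0,0,0,0,0,0])

```text
time_s: 11.65
eef_pos: [0.5814, -0.0591, 0.0957]
orientation: [0.0, 1.0, -0.002, 0.0]
force: [1.9, -2.2, -0.3]
width: 0.006
```

Request:
drive_tool(motion=[0,-0.06,0,0,0,-0.06,0,0,0,0,0,0])

```text
time_s: 12.02
eef_pos: [0.5815, -0.0587, 0.0963]
orientation: [0.002, 1.0, -0.001, 0.0]
force: [-1.7, -12.2, 2.8]
width: 0.006
```

The force rose to 12 N with almost no motion, so the lid is at the stop. Backing off and lifting clear.

Request:
drive_tool(motion=[0,0.4,0,0,0,0.6,0,0,0,0,-1,0,0,0,-1,0,0,0,-1,0,0,0,-1,0,-1,0,-1,0,-1,0,0,0,-1,0,0,0,-1,0,0,0,-1,0,0,0,0,0,0,0])

```text
time_s: 13.52
eef_pos: [0.4543, -0.0804, 0.2205]
orientation: [-0.0, 1.0, -0.002, -0.001]
force: [0.2, 0.1, -0.2]
width: 0.001
```

```bash
python3 - <<'E'
from h import *
o=telemetry.get_obs(); print(o["eef_pos"],o["force"])
for n,(a,b,c,d,f) in dict(scene=(165,300,195,355,4),top=(145,240,190,342,5)).items():
    im=vision.get_image(n)[:,:,::-1]; cv2.imwrite(f"pics/{n}4.png",im)
    cv2.imwrite(f"pics/{n}4z.png",cv2.resize(im[a:b,c:d],None,fx=f,fy=f,interpolation=cv2.INTER_CUBIC))
    q=[.5807,-.181,-.0031]
    z=proj(n,T(q,[(.04,.14,.1),(-.04,.14,.1),(.088,.073,.053)]));print(n,((z-[c,a])*f).round().tolist())
E
```

```text
[ 0.454255   -0.080373    0.22051014] [ 0.19947254  0.11197772 -0.21184125]
scene [[393.0, 260.0], [490.0, 178.0], [240.0, 305.0]]
top [[214.0, 177.0], [208.0, 359.0], [372.0, 88.0]]
```

View pics/scene4z.png

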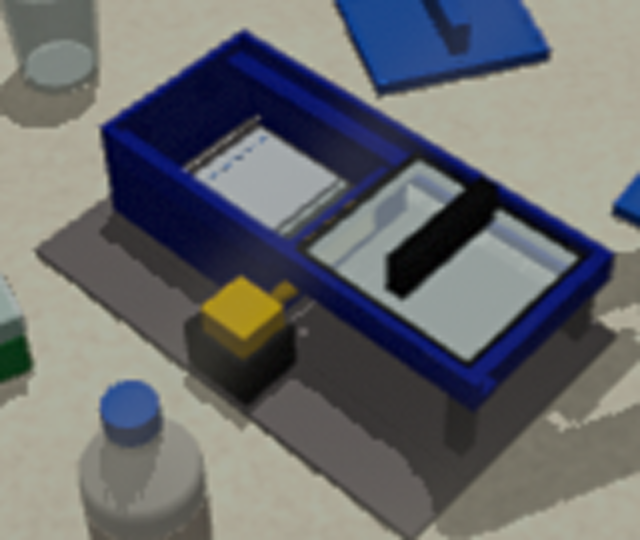

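View pics/top4z.png

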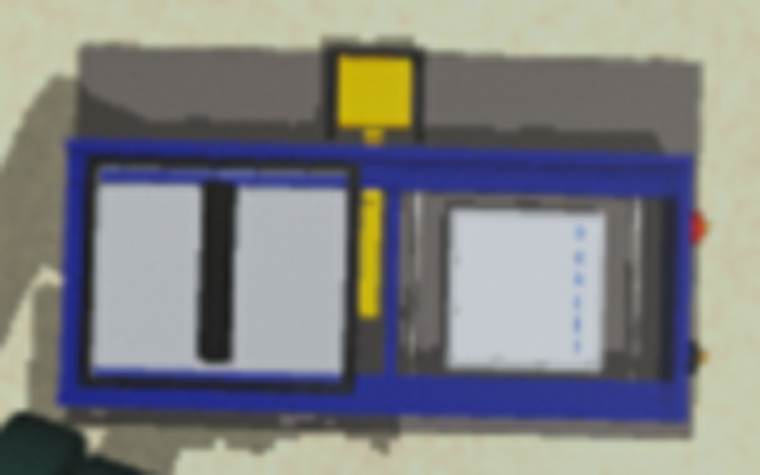

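View pics/scene4.png

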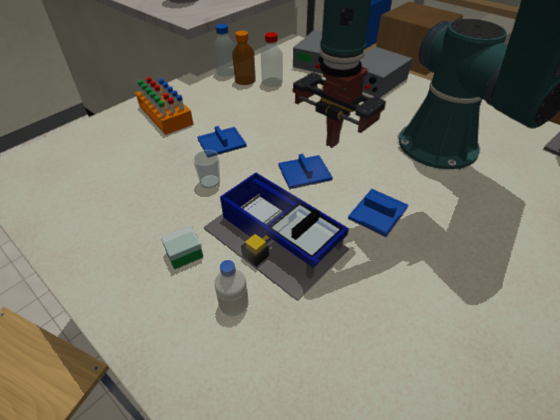

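```bash
python3 - <<'E'
from h import *
q=[.5807,-.181,-.0031]
for f,y0 in (("top0",0),("top4",.14)):
    im=cv2.imread(f"pics/{f}.png"); g=im.max(2).astype(float)
    for xx in (-.025,0,.025):
        u,v=proj("top",T(q,(xx,y0,.1)))[0]; r=g[int(round(v)),int(u)-10:int(u)+11]
        w=np.clip(130-r,0,None); print(f,xx,round(u,1),"rib col",round((w*np.arange(int(u)-10,int(u)+11)).sum()/w.sum(),2))
im=cv2.imread("pics/top4.png")
for v in (190,200,210): print([tuple(int(k) for k in im[v,u]) for u in range(200,215)])
print(proj("top",T(q,[(0,.202,.076),(0,.202,.072),(0,.078,.072)])))
im=cv2.imread("pics/scene4.png")[195:270,260:350]
cv2.imwrite("pics/sc4zz.png",cv2.resize(im,None,fx=8,fy=8,interpolation=cv2.INTER_NEAREST))
E
```

```text
top0 -0.025 296.0 rib col 296.0
top0 0 296.3 rib col 296.3
top0 0.025 296.6 rib col 296.74
top4 -0.025 231.9 rib col 232.64
top4 0 232.2 rib col 232.92
top4 0.025 232.6 rib col 233.17
[(105, 126, 130), (108, 123, 126), (118, 99, 99), (131, 65, 60), (136, 47, 38), (128, 43, 36), (87, 38, 33), (43, 33, 33), (62, 62, 61), (134, 131, 128), (176, 172, 167), (186, 182, 177), (186, 182, 177), (187, 182, 177), (186, 181, 177)]
[(165, 193, 197), (156, 177, 181), (145, 121, 122), (138, 64, 60), (135, 44, 36), (117, 40, 33), (69, 34, 32), (39, 36, 35), (86, 85, 83), (160, 157, 153), (184, 180, 175), (186, 182, 177), (186, 182, 177), (186, 182, 177), (187, 183, 178)]
[(97, 117, 120), (103, 108, 111), (124, 75, 73), (135, 48, 41), (130, 42, 34), (98, 38, 34), (54, 34, 32), (49, 49, 48), (105, 103, 100), (166, 163, 158), (185, 181, 177), (185, 181, 176), (186, 181, 177), (185, 181, 176), (186, 181, 177)]
[[205.51274218 198.44594089]
 [205.75990112 198.56260055]
 [260.90382811 200.21832845]]
```

View pics/sc4zz.png

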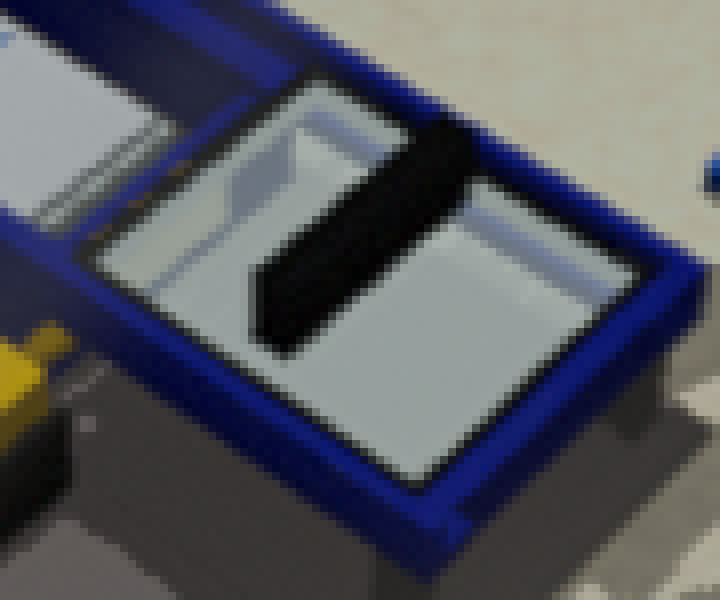

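The blue-to-black edge at column 205.6 matches the predicted stop face at 205.5, and the stall force agrees. The bystanders haven't moved. Signing off.

```bash
python3 - <<'E'
from station import telemetry, bot
print(bot.sign_off(), telemetry.get_obs()["time_s"])
E
```

```text
the job is handed in; nothing more can be done
the job is handed in; nothing more can be done
```

The lid is off the tank and lies flat between the rails against the end stop, with the yellow tab still down. I handed the job in at about 14 s of the 38 s allowed.

- **Tab:** I pressed it with the closed fingertips until it hit its hard stop. The force rose to 29 N at the expected height of about 53 mm, and the images show it still down.
- **Lid:** I pushed it by the rib at low force. At the end the force rose to 12 N with almost no motion, so it was against the stop. I then backed off, lifted clear and moved the gripper away.
- **Last pictures:** The lid's edge meets the stop within about half a pixel (about 1 mm). The bottle, beaker and tip box appear where they started, judged by eye.
- **One disagreement:** In the top camera the rib's centre read about 0.7 pixel (about 1.5 mm) short of its predicted end position. I put this down to the rib's side face being visible from that angle. The force at the end and the lid's edge both indicate contact with the stop.

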